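# Put the job tray and its parts box away in the stock drawer

## Task

Put this job away for the night: stack the blue job tray from the bench squarely on the matching tray in the open drawer, so that all four corner pins drop into the sockets, and have the little clear box with the yellow label standing upright on the floor of its empty bay beside the black foam. Then slide the drawer fully shut, and leave the other things on the bench where they are.

Things in the scene. Friction and masses are not known exactly. Their poses are not given: they have to be found in the camera images.
- job_tray: Loose blue stacking tray, 140 (its x) x 62 (y) mm, 0.12 kg. Origin: its centre at pin-tip level (on the bench). Pins under the corners at x +-61, y +-22 mm: 7 mm dia, 7 long, tapered to 3 mm. Floor 7 to 10 mm, rim 23 mm up, walls 3 mm. -x half: black foam with 3 rings standing up to 30 mm; +x half: empty bay. Grip across the 62 mm, outside the long walls. Fits either way round.
- tray_bay (a point): Centre of the empty bay's floor in the job tray, 19 mm along the tray's +x from its origin and 10 mm up; axes as the tray. Clear floor: 66 mm along the tray's x, 56 mm along its y; two 18 mm square corner posts stand beyond its outer end.
- base_tray (a point): Matching blue tray fastened in the open drawer (moves with it): same size and origin, no foam. Its x runs from the drawer's front to its rear. Sockets 12 mm square, 8 deep, in the corner posts' tops at x +-61, y +-22 mm. Pins home: the job tray's origin is 16 mm above this one. Drawer floor at z 0; side walls 53 mm from the long sides, 40 high; panel 10 mm ahead of the front end, top at z 75; cabinet top z 77.
- yellow_box: Loose clear plastic box with a closed white lid and a yellow label on top, 46 (its x) x 36 (its y) x 34 mm high, 0.06 kg. Origin: centre of its underside. Grip across the 36 mm. It goes in the tray's bay lengthwise along the tray, where it stands 21 mm above the tray's rim.
- cabinet: Fixed black steel two-drawer cabinet, 206 wide (its y), 270 deep (its x), 174 mm high, on the left of the bench; its front looks along its own -x. Origin: centre of its underside. The top drawer is open; the lower one does not open.
- drawer (a joint): Opening of the top drawer in m: 0 fully shut (stop), grows as it comes out along the cabinet's -x, to 0.225. Slides with about 1.5 N friction and stays where it is left; no spring or latch. The cabinet's top leaves 67 mm above the drawer's floor: the seated tray with the box just passes.
- drawer_front (a point): Middle of the brass label holder on the open drawer's front, 24 mm below the panel's top edge: push here to shut it. Axes as the cabinet: +x is the direction to push. The panel is 200 mm wide, 14 mm thick; a finger lip juts out 15 mm, 19 mm below this point. When shut the point lies 152 mm before the cabinet's origin, 148 mm up.
- blue_box: Bystander: the same kind of clear box with a blue label, 46 x 36 x 34 mm; stays on the bench. Origin: centre of its underside.
- amber_jar: Bystander: amber glass jar with black cap, 46 mm dia, 62 mm high. Origin: centre of its underside.
- hammer: Bystander: small hammer 220 mm long lying at the far side, head to its +x. Origin: under its middle.
- bench_block: Bystander: polished steel bench block, 75 x 75 x 19 mm. Origin: centre of its underside.
- pliers: Bystander: pliers with red handles, 160 mm long, 13 mm high, jaws to its +x. Origin: under the pivot.
- ring_clamp: Bystander: wooden ring clamp with a steel band, about 127 x 28 x 16 mm, lying near the robot. Origin: centre of its underside.
- dish: Bystander: white ceramic dish, 76 mm dia, 26 mm high. Origin: centre of its underside.
There are look-alikes about, which are no part of the job. Of the things that look like the job_tray, take the one that is nearest to the robot's base at the start.

How it is judged (in metres and radians):
On the way, in this order (a step that is already met when the one before it is completed fails the run):
1. with the drawer still open, the job tray is seated on the tray in it and the yellow-labelled box stands in its bay, both let go (z of job_tray in the frame of base_tray between 0.013 and 0.019 m and horizontal distance between job_tray and base_tray below 0.006 m and angle between job_tray's own z axis and vertical below 0.05 rad and angle between the x axis of job_tray and the x axis of base_tray, either way round below 0.12 rad and x of yellow_box in the frame of job_tray between 0.003 and 0.035 m and y of yellow_box in the frame of job_tray between -0.014 and 0.014 m and z of yellow_box in the frame of job_tray between 0.006 and 0.014 m and angle between yellow_box's own z axis and vertical below 0.08 rad and value of joint drawer above 0.05 m and contact force between the fingers and job_tray below 0.3 N and contact force between the fingers and yellow_box below 0.3 N), for 0.2 s.
2. the drawer is slid shut (value of joint drawer below 0.005 m), for 0.2 s.
At the end, for the whole second after the job is handed in: Drawer shut to within 5 mm; in it the job tray sits pins home on the base tray (13-19 mm above, 6 mm sideways, 0.12 rad square, 0.05 rad level, either way round) and the yellow box stands upright (0.08 rad) on the bay floor (tray x 3-35 mm, y +-14, z 6-14 mm); both at rest (z of job_tray in the frame of base_tray between 0.013 and 0.019 m and horizontal distance between job_tray and base_tray below 0.006 m and angle between job_tray's own z axis and vertical below 0.05 rad and angle between the x axis of job_tray and the x axis of base_tray, either way round below 0.12 rad and x of yellow_box in the frame of job_tray between 0.003 and 0.035 m and y of yellow_box in the frame of job_tray between -0.014 and 0.014 m and z of yellow_box in the frame of job_tray between 0.006 and 0.014 m and angle between yellow_box's own z axis and vertical below 0.08 rad and value of joint drawer below 0.005 m and linear speed of each of job_tray, yellow_box below 0.02 m/s); the robot touches nothing.
It fails at once if any of the other things on the bench (blue-labelled box, jar, hammer, block, pliers, clamp, dish) is moved more than 30 mm (distance of any of blue_box, amber_jar, hammer, bench_block, pliers, ring_clamp, dish from where it was at the start of the episode above 0.03 m).
It also fails if it takes over 64 s, if anything falls off the work surface, if the arm or the gripper's body presses on something with over 40 N, if the wrist force passes 120 N, or if a joint passes its speed limit or range.

## Robot

A 6-joint arm with a two-finger parallel gripper is mounted at the origin on the work surface. World frame = base frame: x ahead of the robot, y to its left, z up, the work surface at z = 0. Lengths are in mm, angles in rad, forces in N, time in s.
With the tool pointing down it reaches from about 275 to 850 mm from the base axis. Payload 19 kg.
Tool frame: the origin (TCP) lies midway between the tips of the shut fingers; the grasp point (between the pads) lies grasp_offset behind it (grasp_offset is the distance from the TCP to the grasp point, in mm); z points along the fingers, x is the direction in which the jaws open and shut, and the axes are right-handed (so a half turn about z gives the same grasp; the last joint's range is limited). The gripper opens to 85 mm and grips with 20 to 120 N. Pads are 22 mm wide; open, the fingers measure 114 mm over their backs; the gripper's body (76 mm by 85 mm) begins 54 mm behind the grasp point. The pads swing forward as they close: fully open they stand 13 mm farther back than shut.
Start: joints at [1.107, 0.15, 1.437, -0, 1.554, -0.134], TCP at [186.219, 543.979, 231.267] pointing down, gripper open.
Joint ranges: [-2.8, 2.8], [-0.68, 2.1], [0.12, 2.68], [-1.39, 4.53], [0.16, 2.79], [-2.81, 2.81]. Speed limits (rad/s): [1.89, 1.89, 2.22, 3.01, 3.01, 3.01].

## Interface

Orientations are given as a unit quaternion [w, x, y, z].
In Python, from cell import * gives the robot as it stands.
- The arm moves only by the tool step_arm, never from a script. Its argument "increments" is a list of rows, each an object of numbers: "grip": the gripper command: -1 is shut, 1 is fully open, values between are in proportion; "tx", "ty", "tz": the shift along the tool's x, y, z in mm; "wx", "wy", "wz": the turn, a rotation vector about the tool's x, y, z in degrees. In form: [{"grip": .., "tx": .., "ty": .., "tz": .., "wx": .., "wy": .., "wz": ..}, ...]. A call has 1 to 8 rows; each row shifts and turns the commanded pose from where the row before left it, along the tool's axes as they then stand; what a row does not reach is not made up. A row lasts 1/10 s, in which the tool goes at most 50 mm and 8.59 degrees, less where a joint would pass 70% of its speed; a pose out of reach is approached as far as the arm can. A call is refused whole if a number of a shift passes 50 or a number of a turn 8.59, either way. A call with a gripper value outside its range is refused whole. The fingers move at their own pace and stop on an object; the grip force is fixed at half the most. Time passes only in rows, so rows that do not move let the fingers close. It gives the time, the measured TCP pose, the force and the opening at its end, in the units of the state.
- observe(): the state, without advancing time (a new reading comes with each control period).
- grab_frame(name): name is "scene" or "top"; returns a dict with "frame" (400x640x3 uint8, red, green, blue), "z_map" (400x640 float32, mm along the optical axis (not along the pixel's ray), 0 where there is no reading), "K" (3x3 intrinsics, pixels), "R" (3x3) and "t" (3): a world point X has camera coordinates R X + t. Camera axes: x right, y down, z forward; pixel columns grow to the right and rows downward; lengths in mm; the calibration is good to about 2 mm. A picture is of the moment at which its call begins.
- sign_off(): hands the job in, once; it reports no verdict.
The state is a dict: "t": time; "joint_positions": joint angles; "qd": joint speeds; "joint_efforts": joint torques, N m; "eef_pos": TCP position; "tool_rot": TCP orientation; "contact_force": force on the tool from outside, world axes, zero at the start; "torque": the same for the moment, N m; "opening": finger opening in mm.
Only numpy, scipy, OpenCV 4.12 (cv2) and the standard library are available. Lean on these libraries where they do the work, as an engineer would, in place of code of your own. Each camera call takes 0.05 s, during which the arm holds its last target. There are 200 camera calls.

## Working session

There is one attempt and no reset: what is moved stays moved. The work goes in short steps, Python scripts to look and compute and a tool call to move; the robot and the scene stay as the last step left them, time stands still between calls to the robot, and variables do not carry over. Pictures are saved under pics/ and viewed, about 8 in all and at most 12, crops included, and the job is handed in when it is done.

Besides the shell and the picture viewer there is one more tool, called after "Call:" by a JSON object that holds its "method" and its "body". step_arm: Moves the arm, as the interface text tells. Its arguments: {"type":"object","properties":{"increments":{"type":"array","items":{"type":"object","properties":{"grip":{"type":"number"},"tx":{"type":"number"},"ty":{"type":"number"},"tz":{"type":"number"},"wx":{"type":"number"},"wy":{"type":"number"},"wz":{"type":"number"}}}}},"required":["increments"]}

```bash
mkdir -p pics; ls; python3 - <<'E'
from cell import *
import cv2,pickle
print(observe())
for n in("scene","top"):
    f=grab_frame(n); pickle.dump(f,open(f"pics/{n}0.pkl","wb"))
    cv2.imwrite(f"pics/{n}0.png",f["frame"][:,:,::-1]); print(n,f["K"],f["R"],f["t"])
E
```

```text
pics
{'t': 0.0, 'joint_positions': array([ 1.10703003e+00,  1.50938182e-01,  1.43804000e+00,  7.91332280e-06,
        1.55380351e+00, -1.33994686e-01]), 'qd': array([-1.44308452e-03, -2.83006722e-05,  1.21211597e-03, -5.59681879e-05,
        5.89035019e-04,  1.88071877e-03]), 'joint_efforts': array([ 2.47007942e-03, -7.13065052e+01, -5.70865202e+01, -1.35896162e-04,
        9.02439962e-03, -4.28628448e-05]), 'eef_pos': array([186.09850324, 543.78156911, 230.69823566]), 'tool_rot': array([ 2.74470776e-04,  8.13580548e-01,  5.81451923e-01, -5.27384750e-04]), 'contact_force': array([-0.60457795, -0.51017222,  0.26654673]), 'torque': array([-0.01020203,  0.02416701, -0.02106828]), 'opening': 85.14656229007109}
scene [[422.9644972    0.         320.75573524]
 [  0.         422.9644972  201.01107191]
 [  0.           0.           1.        ]] [[ 0.79632691  0.60454718  0.01965088]
 [ 0.45563621 -0.57817644 -0.6768365 ]
 [-0.39781792  0.54793677 -0.73587105]] [-362.58339604 -232.66706801 1646.34921698]
top [[437.38661322   0.         316.08514321]
 [  0.         437.38661322 199.8545532 ]
 [  0.           0.           1.        ]] [[ 0.0185509  -0.99982386  0.00284857]
 [-0.99708602 -0.01871081 -0.07395518]
 [ 0.07399545 -0.00146833 -0.9972575 ]] [ -91.85256033  552.28564397 1279.16844283]
```

View pics/top0.png

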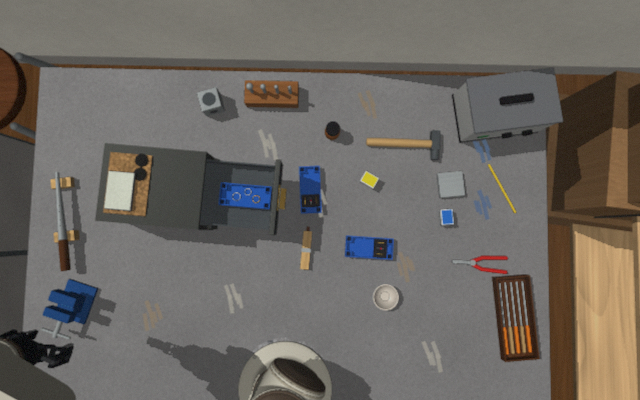

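View pics/scene0.png

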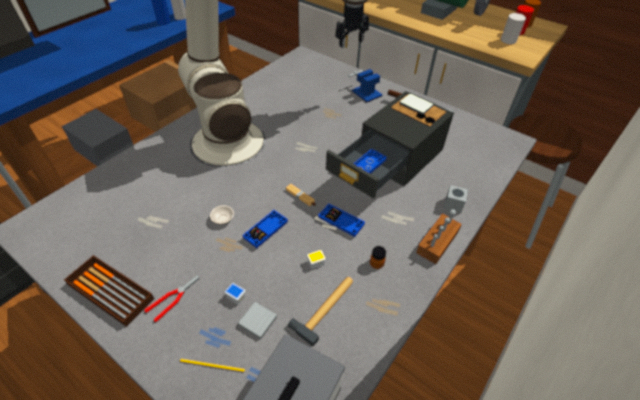

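The top view shows two loose blue trays, at (370,247) and (311,190). The first is nearest the base at (285,385), with its foam on the right (-y) and its bay on the left. The open drawer with its base tray is at (245,195). The yellow box is at (370,180) and the blue box at (447,217). The drawer front runs along u≈277. Next I'll measure positions.

```bash
cat > h.py <<'E'
import numpy as np,cv2,pickle
from cell import *
def grab(n,tag):
    f=grab_frame(n); pickle.dump(f,open(f"pics/{n}{tag}.pkl","wb")); return f
def load(n,tag): return pickle.load(open(f"pics/{n}{tag}.pkl","rb"))
def cloud(f):
    v,u=np.mgrid[:400,:640]; z=f["z_map"]; K=f["K"]
    c=np.stack([(u-K[0,2])/K[0,0]*z,(v-K[1,2])/K[1,1]*z,z],-1)
    return (c-f["t"])@f["R"]
def ray(f,uv,h):
    uv=np.atleast_2d(uv).astype(float);K=f["K"]
    d=np.c_[(uv-[K[0,2],K[1,2]])/[K[0,0],K[1,1]],np.ones(len(uv))]@f["R"]
    o=-f["t"]@f["R"]; s=(h-o[2])/d[:,2]; return o+s[:,None]*d
def proj(f,X):
    c=np.atleast_2d(X)@f["R"].T+f["t"];return (c@f["K"].T)[:,:2]/c[:,2:]
def mask(f,lo,hi):
    return cv2.inRange(cv2.cvtColor(f["frame"],cv2.COLOR_RGB2HSV),np.array(lo),np.array(hi))
def rect(f,m,h,win=None):
    if win: w=np.zeros_like(m);w[win[1]:win[3],win[0]:win[2]]=1;m=m*w
    v,u=np.nonzero(m); P=ray(f,np.c_[u,v],h)[:,:2]
    (c,s,a)=cv2.minAreaRect(P.astype(np.float32)); return np.round(c,1),np.round(s,1),round(a,2),len(u)
E
python3 - <<'E'
from h import *
print("go",grasp_offset) if "grasp_offset" in globals() else print([k for k in globals()])
B=([100,120,40],[125,255,255]);Y=([22,120,100],[36,255,255])
for n in("top","scene"):
    f=load(n,"0");C=cloud(f)
    for nm,(lo,hi) in dict(blue=B,yellow=Y).items():
        m=mask(f,lo,hi);k,l,st,ce=cv2.connectedComponentsWithStats(m)
        for i in range(1,k):
            if st[i,4]<40: continue
            q=C[l==i];h=np.percentile(q[:,2],[5,50,95]).round(1)
            print(n,nm,st[i],np.median(q,0).round(0),h)
E
```

```text
go 18.700000000000003
top blue [299 166  23  47 722] [602. -62.  12.] [ 6.4 11.7 24.6]
top blue [ 218  182   54   28 1100] [556. 118. 108.] [102.3 108.3 121.7]
top blue [442 210  11  14 121] [ 512. -466.   35.] [29.9 34.6 37.5]
top blue [345 236  49  24 758] [ 417. -224.   11.] [ 5.3 11.5 24.6]
top blue [  43  280   54   44 1470] [249. 603.  65.] [ 8.7 65.4 97.8]
top yellow [488 164  28  49 132] [ 598. -641.    7.] [-1.1  6.5 11.1]
top yellow [362 172  15  15 123] [ 618. -237.   34.] [30.2 34.4 39. ]
scene blue [    0     0   186   125 11273] [-822.  -34.   98.] [ 74.7  97.8 103.6]
scene blue [219   2  16  20 222] [-680.  681.   93.] [ 58.9  92.9 101.4]
scene blue [353  70  29  32 545] [256. 600.  57.] [ 6.7 57.3 94.7]
scene blue [354 148  33  25 474] [552. 146. 107.] [ 95.1 106.6 119.5]
scene blue [318 204  47  32 632] [596. -60.  13.] [ 5.1 12.8 23.2]
scene blue [243 210  44  38 661] [ 416. -229.   13.] [ 6.2 12.9 23. ]
scene blue [227 285  16  12 119] [ 510. -466.   33.] [29.8 32.7 36. ]
scene yellow [309 251  15  11 112] [ 615. -236.   33.] [29.6 32.6 35.8]
scene yellow [180 359  65  13 249] [ 601. -640.    5.] [-2.2  5.2  9. ]
```

```bash
python3 - <<'E'
from h import *
f=load("top","0");
a=cv2.resize(f["frame"][150:270,190:400],None,fx=3.8,fy=3.8,interpolation=cv2.INTER_CUBIC)
cv2.imwrite("pics/crop1.png",a[:,:,::-1])
E
```

```text
(no output)
```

View pics/crop1.png

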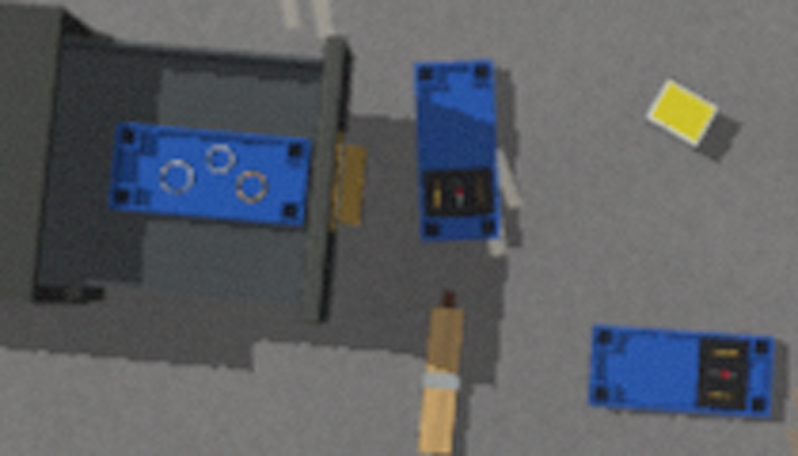

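The crop shows the base tray's sockets (crop pixels 127,135 / 122,196 / 296,150 / 290,210), the job tray's sockets (603,338 / 601,393 / 762,346 / 758,403) and the yellow box at (682,112). The job tray's foam is on the right, so both trays' +x axes point left. I'll refine the sockets next.

```bash
cat >> h.py <<'E'
def sockets(f,uvs,h,r=4):
    out=[];g=f["frame"].astype(float).max(2)
    for u0,v0 in uvs:
        c=np.array([u0,v0],float)
        for _ in range(4):
            p=cv2.resize(cv2.getRectSubPix(g.astype(np.float32),(2*r+1,2*r+1),tuple(map(float,c))),None,fx=1,fy=1)
            w=np.clip(np.median(p)*.85-p,0,None);yy,xx=np.mgrid[-r:r+1,-r:r+1]
            k=np.exp(-(xx**2+yy**2)/6.);w=w*k
            if w.sum()==0: break
            c=c+[(w*xx).sum()/w.sum(),(w*yy).sum()/w.sum()]
        out.append(c)
    return np.array(out),ray(f,out,h)[:,:2]
E
python3 - <<'E'
from h import *
f=load("top","0");print("cam",-f["t"]@f["R"])
toO=lambda L:[((u+.5)/3.8+190-.5,(v+.5)/3.8+150-.5) for u,v in L]
# order: rear+ , rear-, front+, front-  (left = tray +x)
for nm,L,h in(("base",[(127,135),(122,196),(296,150),(290,210)],120),("job",[(603,338),(601,393),(762,346),(758,403)],23)):
    px,P=sockets(f,toO(L),h);d=lambda a,b:np.linalg.norm(P[a]-P[b]).round(1)
    ax=(P[0]+P[1]-P[2]-P[3]);print(nm,px.round(1).tolist(),P.round(1).tolist(),"c",P.mean(0).round(1),"len",d(0,2),d(1,3),"wid",d(0,1),d(2,3),"yaw",np.degrees(np.arctan2(ax[1],ax[0])).round(1))
s=load("scene","0")
for n,F,w in(("top",f,(355,165,385,195)),("scene",s,(300,243,332,270))):
    m=mask(F,[22,120,100],[36,255,255]);print(n,"label",rect(F,m,34,w))
    m|=mask(F,[0,0,185],[180,70,255]);print(n,"lid",rect(F,m,34,w))
    v,u=np.nonzero(mask(F,[22,120,100],[36,255,255])[w[1]:w[3],w[0]:w[2]]);print(ray(F,[[u.mean()+w[0],v.mean()+w[1]]],34))
# panel front top edge / rear edges from depth
C=cloud(f);q=C[(C[...,2]>165)&(C[...,2]<180)&(C[...,1]>-40)&(C[...,1]<60)&(C[...,0]>400)&(C[...,0]<700)]
print("panel",cv2.minAreaRect(q[:,:2].astype(np.float32)),q[:,2].mean())
q=C[(C[...,2]>165)&(C[...,2]<185)&(C[...,1]>180)&(C[...,1]<600)&(C[...,0]>350)&(C[...,0]<750)]
print("cab",cv2.minAreaRect(q[:,:2].astype(np.float32)),q[:,2].mean())
E
```

```text
cam [ 457.72760145  -79.62442316 1316.76635157]
base [[223.0, 185.2], [221.2, 201.3], [267.3, 189.1], [266.0, 205.1]] [[582.1, 175.2], [537.8, 178.6], [573.7, 53.3], [529.4, 55.6]] c [555.8 115.7] len 122.2 123.3 wid 44.4 44.3 yaw 86.1
job [[348.5, 238.3], [347.6, 253.2], [389.5, 241.0], [388.6, 256.0]] [[441.9, -179.3], [398.2, -177.2], [436.2, -300.0], [392.2, -297.8]] c [ 417.1 -238.6] len 120.9 120.7 wid 43.7 44.0 yaw 87.2
top label (array([ 617.8, -237.3]), array([37.4, 28.6]), 59.93, 123)
top lid (array([ 617.4, -235.8]), array([40.4, 30.7]), 59.94, 135)
[[ 617.60142334 -237.13859227   34.        ]]
scene label (array([ 615.5, -236.2]), array([40.8, 29.6]), 62.21, 112)
scene lid (array([ 616.9, -236.7]), array([46.7, 38.7]), 60.21, 141)
[[ 615.77412693 -236.60536492   34.        ]]
panel ((550.3585815429688, 26.292470932006836), (16.115550994873047, 199.1731414794922), 86.35018920898438) 171.99802069922694
cab ((572.9589233398438, 352.5791015625), (273.4345703125, 206.23703002929688), 86.1341781616211) 175.37788615217235
```

```bash
cat >> h.py <<'E'
def plan(*wps,start=None):
    "wps: (x,y,z,yaw_deg,rows); prints rows tx ty tz wz (mm, deg)"
    if start is None:
        s=observe();q=s["tool_rot"];p=np.array(s["eef_pos"]);yaw=np.degrees(np.arctan2(2*(q[1]*q[2]+q[0]*q[3]),1-2*(q[2]**2+q[3]**2)))
        zz=[2*(q[1]*q[3]+q[0]*q[2]),2*(q[2]*q[3]-q[0]*q[1])];print("now",p.round(1),"yaw",yaw.round(1),"tilt",np.round(zz,3),"F",s["contact_force"].round(1),"open",round(s["opening"],1),"t",round(s["t"],2))
    else: p,yaw=np.array(start[:3],float),start[3]
    for w in wps:
        n=w[4];dp=(np.array(w[:3])-p)/n;dy=(w[3]-yaw)/n;print("->",w)
        for i in range(n):
            a=np.radians(yaw);tx=dp[0]*np.cos(a)+dp[1]*np.sin(a);ty=dp[0]*np.sin(a)-dp[1]*np.cos(a)
            t=np.round([tx,ty,-dp[2]],1);wz=round(-dy,2);print(t.tolist(),wz,f"|{np.linalg.norm(t):.0f}")
            p=p+dp;yaw+=dy
E
python3 - <<'E'
from h import *
plan((617,-237,120,-30,19))
E
```

```text
now [186.2 543.8 230.8] yaw 71.1 tilt [-0.    -0.001] F [0.4 0.2 0.7] open 85.2 t 0.1
-> (617, -237, 120, -30, 19)
[-31.5, 34.8, 5.8] 5.32 |47
[-28.2, 37.5, 5.8] 5.32 |47
[-24.6, 40.0, 5.8] 5.32 |47
[-20.8, 42.1, 5.8] 5.32 |47
[-16.8, 43.8, 5.8] 5.32 |47
[-12.6, 45.2, 5.8] 5.32 |47
[-8.4, 46.2, 5.8] 5.32 |47
[-4.1, 46.8, 5.8] 5.32 |47
[0.3, 46.9, 5.8] 5.32 |47
[4.6, 46.7, 5.8] 5.32 |47
[9.0, 46.1, 5.8] 5.32 |47
[13.2, 45.0, 5.8] 5.32 |47
[17.3, 43.6, 5.8] 5.32 |47
[21.3, 41.8, 5.8] 5.32 |47
[25.1, 39.7, 5.8] 5.32 |47
[28.6, 37.2, 5.8] 5.32 |47
[32.0, 34.4, 5.8] 5.32 |47
[35.0, 31.3, 5.8] 5.32 |47
[37.8, 27.9, 5.8] 5.32 |47
```

Call:
{"method": "step_arm", "body": {"increments": [{"grip":1,"tx":-31.5,"ty":35,"tz":0,"wz":5.3},{"grip":1,"tx":-28,"ty":37.5,"tz":0,"wz":5.3},{"grip":1,"tx":-24.5,"ty":40,"tz":0,"wz":5.3},{"grip":1,"tx":-21,"ty":42,"tz":0,"wz":5.3},{"grip":1,"tx":-17,"ty":44,"tz":0,"wz":5.3},{"grip":1,"tx":-12.5,"ty":45,"tz":0,"wz":5.3},{"grip":1,"tx":-8.5,"ty":46,"tz":0,"wz":5.3}]}}

```text
$.increments[0]: bad value
```

Call:
{"method": "step_arm", "body": {"increments": [{"grip":1,"tx":-4,"ty":47,"tz":0,"wz":5.3},{"grip":1,"tx":0,"ty":47,"tz":0,"wz":5.3},{"grip":1,"tx":4.5,"ty":47,"tz":0,"wz":5.3},{"grip":1,"tx":9,"ty":46,"tz":0,"wz":5.3},{"grip":1,"tx":13,"ty":45,"tz":0,"wz":5.3},{"grip":1,"tx":17.5,"ty":43.5,"tz":0,"wz":5.3},{"grip":1,"tx":21.5,"ty":42,"tz":0,"wz":5.3}]}}

```text
$.increments[0]: bad value
```

```bash
python3 - <<'E'
from h import *
plan((617,-237,110,-30,6))
E
```

```text
now [186.2 543.8 230.8] yaw 71.1 tilt [-0.    -0.001] F [0.4 0.2 0.7] open 85.2 t 0.1
-> (617, -237, 110, -30, 6)
[-99.9, 110.1, 20.1] 16.85 |150
[-63.7, 134.3, 20.1] 16.85 |150
[-22.0, 147.0, 20.1] 16.85 |150
[21.6, 147.1, 20.1] 16.85 |150
[63.3, 134.5, 20.1] 16.85 |150
[99.5, 110.4, 20.1] 16.85 |150
```

Call:
{"method": "step_arm", "body": {"increments": [{"grip":1,"tx":-31.5,"ty":35,"tz":0,"wx":0,"wy":0,"wz":5.3},{"grip":1,"tx":-28,"ty":37.5,"tz":0,"wx":0,"wy":0,"wz":5.3},{"grip":1,"tx":-24.5,"ty":40,"tz":0,"wx":0,"wy":0,"wz":5.3},{"grip":1,"tx":-21,"ty":42,"tz":0,"wx":0,"wy":0,"wz":5.3},{"grip":1,"tx":-17,"ty":44,"tz":0,"wx":0,"wy":0,"wz":5.3},{"grip":1,"tx":-12.5,"ty":45,"tz":0,"wx":0,"wy":0,"wz":5.3},{"grip":1,"tx":-8.5,"ty":46,"tz":0,"wx":0,"wy":0,"wz":5.3}]}}

```text
t: 0.8
eef_pos: [345.4, 254.8, 231.2]
tool_rot: [0.0, 0.957, 0.291, 0.0]
contact_force: [1.5, 0.4, -0.1]
opening: 85.5
```

Call:
{"method": "step_arm", "body": {"increments": [{"grip":1,"tx":-4,"ty":47,"tz":0,"wx":0,"wy":0,"wz":5.3},{"grip":1,"tx":0,"ty":47,"tz":0,"wx":0,"wy":0,"wz":5.3},{"grip":1,"tx":4.5,"ty":47,"tz":0,"wx":0,"wy":0,"wz":5.3},{"grip":1,"tx":9,"ty":46,"tz":0,"wx":0,"wy":0,"wz":5.3},{"grip":1,"tx":13,"ty":45,"tz":0,"wx":0,"wy":0,"wz":5.3},{"grip":1,"tx":17.5,"ty":43.5,"tz":0,"wx":0,"wy":0,"wz":5.3},{"grip":1,"tx":21.5,"ty":42,"tz":0,"wx":0,"wy":0,"wz":5.3}]}}

```text
t: 1.5
eef_pos: [505.5, -33.1, 231.2]
tool_rot: [-0.0, 1.0, -0.029, -0.0]
contact_force: [1.5, 1.3, 0.2]
opening: 85.6
```

Call:
{"method": "step_arm", "body": {"increments": [{"grip":1,"tx":25,"ty":39.5,"tz":10,"wx":0,"wy":0,"wz":5.3},{"grip":1,"tx":28.5,"ty":37,"tz":10,"wx":0,"wy":0,"wz":5.3},{"grip":1,"tx":32,"ty":34,"tz":10,"wx":0,"wy":0,"wz":5.3},{"grip":1,"tx":33,"ty":29,"tz":15,"wx":0,"wy":0,"wz":5.3},{"grip":1,"tx":31,"ty":23,"tz":25,"wx":0,"wy":0,"wz":5.3},{"grip":1,"tx":0,"ty":0,"tz":30,"wx":0,"wy":0,"wz":0},{"grip":1,"tx":0,"ty":0,"tz":0,"wx":0,"wy":0,"wz":0}]}}

```text
t: 2.2
eef_pos: [612.6, -225.2, 126.3]
tool_rot: [-0.001, 0.967, -0.256, -0.004]
contact_force: [-0.7, 0.1, -0.6]
opening: 85.2
```

```bash
python3 - <<'E'
from h import *
plan((617,-237,60,-30,3),(617,-237,12,-30,3))
E
```

```text
now [ 612.6 -225.2  126.3] yaw -29.7 tilt [-0.007  0.003] F [-0.7  0.1 -0.6] open 85.2 t 2.2
-> (617, -237, 60, -30, 3)
[3.2, 2.7, 22.1] 0.11 |22
[3.2, 2.7, 22.1] 0.11 |22
[3.3, 2.7, 22.1] 0.11 |23
-> (617, -237, 12, -30, 3)
[-0.0, 0.0, 16.0] 0.0 |16
[-0.0, 0.0, 16.0] 0.0 |16
[-0.0, 0.0, 16.0] 0.0 |16
```

Call:
{"method": "step_arm", "body": {"increments": [{"grip":1,"tx":5,"ty":4,"tz":34,"wx":0,"wy":0,"wz":0.3},{"grip":1,"tx":4.7,"ty":4,"tz":32,"wx":0,"wy":0,"wz":0},{"grip":1,"tx":0,"ty":0,"tz":24,"wx":0,"wy":0,"wz":0},{"grip":1,"tx":0,"ty":0,"tz":12,"wx":0,"wy":0,"wz":0},{"grip":1,"tx":0,"ty":0,"tz":12,"wx":0,"wy":0,"wz":0},{"grip":1,"tx":0,"ty":0,"tz":0,"wx":0,"wy":0,"wz":0}]}}

```text
t: 2.8
eef_pos: [618.6, -236.5, 17.1]
tool_rot: [-0.0, 0.966, -0.258, -0.0]
contact_force: [0.2, 0.7, -0.2]
opening: 85.9
```

```bash
python3 - <<'E'
from h import *
plan()
f=grab("scene","1");c=proj(f,[617,-237,20])[0].astype(int);print(c)
a=cv2.resize(f["frame"][c[1]-60:c[1]+40,c[0]-60:c[0]+60],None,fx=5,fy=5,interpolation=cv2.INTER_CUBIC)
cv2.imwrite("pics/c2.png",a[:,:,::-1])
E
```

```text
now [ 618.6 -236.5   17.1] yaw -29.9 tilt [-0.001  0.   ] F [ 0.2  0.7 -0.2] open 85.9 t 2.8
[315 258]
```

View pics/c2.png

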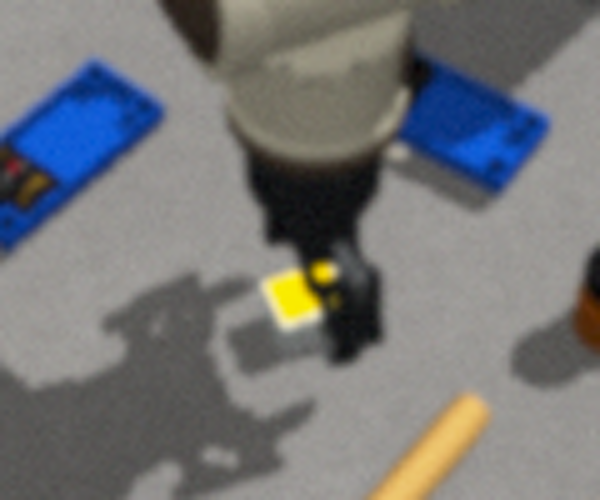

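The open fingers stand around the yellow box at (300,295) in the crop. I'll lower 5 mm and close.

Call:
{"method": "step_arm", "body": {"increments": [{"grip":1,"tx":0,"ty":0,"tz":5,"wx":0,"wy":0,"wz":0},{"grip":-1,"tx":0,"ty":0,"tz":0,"wx":0,"wy":0,"wz":0},{"grip":-1,"tx":0,"ty":0,"tz":0,"wx":0,"wy":0,"wz":0},{"grip":-1,"tx":0,"ty":0,"tz":0,"wx":0,"wy":0,"wz":0},{"grip":-1,"tx":0,"ty":0,"tz":0,"wx":0,"wy":0,"wz":0},{"grip":-1,"tx":0,"ty":0,"tz":0,"wx":0,"wy":0,"wz":0},{"grip":-1,"tx":0,"ty":0,"tz":0,"wx":0,"wy":0,"wz":0}]}}

```text
t: 3.55
eef_pos: [619.0, -237.1, 12.9]
tool_rot: [0.0, 0.966, -0.258, 0.0]
contact_force: [-0.6, 0.0, 6.3]
opening: 34.8
```

```bash
python3 - <<'E'
from h import *
plan((617,-236,80,-30,2),(418,-219.5,80,-2.8,6))
E
```

```text
now [ 619.  -237.1   12.9] yaw -29.9 tilt [ 0.001 -0.001] F [-0.6  0.   6.3] open 34.8 t 3.55
-> (617, -236, 80, -30, 2)
[-1.1, 0.0, -33.5] 0.05 |34
[-1.1, 0.0, -33.5] 0.05 |34
-> (418, -219.5, 80, -2.8, 6)
[-30.1, 14.2, -0.0] -4.53 |33
[-31.1, 11.8, -0.0] -4.53 |33
[-32.0, 9.3, -0.0] -4.53 |33
[-32.6, 6.7, -0.0] -4.53 |33
[-33.0, 4.1, -0.0] -4.53 |33
[-33.2, 1.5, -0.0] -4.53 |33
```

Call:
{"method": "step_arm", "body": {"increments": [{"grip":-1,"tx":0,"ty":0,"tz":-20,"wx":0,"wy":0,"wz":0},{"grip":-1,"tx":0,"ty":0,"tz":-48,"wx":0,"wy":0,"wz":0},{"grip":-1,"tx":-30,"ty":14,"tz":0,"wx":0,"wy":0,"wz":-4.5},{"grip":-1,"tx":-31,"ty":12,"tz":0,"wx":0,"wy":0,"wz":-4.5},{"grip":-1,"tx":-32,"ty":9,"tz":0,"wx":0,"wy":0,"wz":-4.5},{"grip":-1,"tx":-33,"ty":7,"tz":0,"wx":0,"wy":0,"wz":-4.5},{"grip":-1,"tx":-33,"ty":4,"tz":0,"wx":0,"wy":0,"wz":-4.5},{"grip":-1,"tx":-33,"ty":1.5,"tz":0,"wx":0,"wy":0,"wz":-4.5}]}}

```text
t: 4.35
eef_pos: [418.4, -220.1, 80.2]
tool_rot: [0.0, 1.0, -0.024, -0.0]
contact_force: [0.7, -0.8, -0.4]
opening: 34.6
```

Call:
{"method": "step_arm", "body": {"increments": [{"grip":-1,"tx":-1,"ty":0,"tz":0,"wx":0,"wy":0,"wz":0},{"grip":-1,"tx":0,"ty":0,"tz":0,"wx":0,"wy":0,"wz":0}]}}

```text
t: 4.55
eef_pos: [418.7, -220.6, 80.8]
tool_rot: [0.0, 1.0, -0.026, 0.0]
contact_force: [-0.0, -0.1, -1.1]
opening: 34.9
```

```bash
python3 - <<'E'
from h import *
plan((418,-219.5,24,-2.8,3))
f=grab("scene","2");g=grab("top","2")
p=observe()["eef_pos"]
c=proj(f,p)[0].astype(int);print(c)
a=cv2.resize(f["frame"][c[1]-50:c[1]+40,c[0]-60:c[0]+60],None,fx=6,fy=6,interpolation=cv2.INTER_CUBIC)
cv2.imwrite("pics/c3.png",a[:,:,::-1])
m=mask(f,[22,120,100],[36,255,255]);m[:c[1]-40]=0;m[c[1]+40:]=0;C=cloud(f)[m>0];print(len(C),np.median(C,0))
E
```

```text
now [ 418.7 -220.6   80.8] yaw -3.0 tilt [ 0.001 -0.001] F [-0.  -0.1 -1.1] open 34.9 t 4.55
-> (418, -219.5, 24, -2.8, 3)
[-0.2, -0.3, 18.9] -0.06 |19
[-0.2, -0.3, 18.9] -0.06 |19
[-0.2, -0.3, 18.9] -0.06 |19
[268 211]
77 [ 415.8729211  -230.14384022  101.66231112]
```

View pics/c3.png

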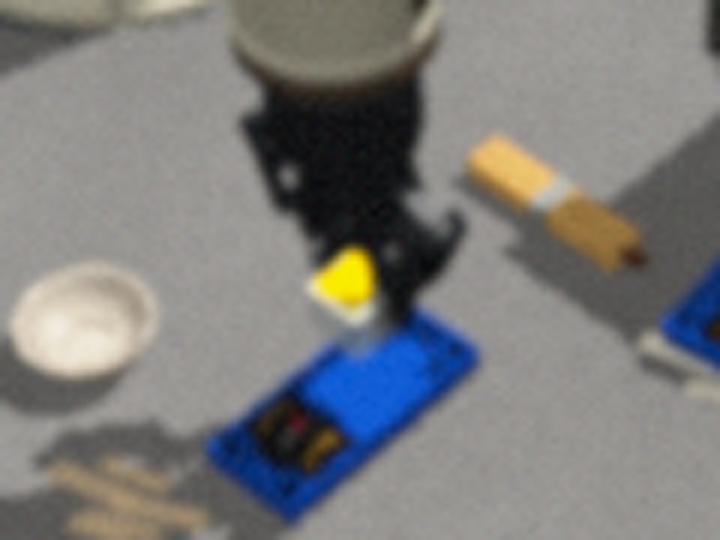

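The box hangs upright, with its top at z≈102 and its bottom 13 mm below the TCP. The tray below it is clear. I'll lower it.

Call:
{"method": "step_arm", "body": {"increments": [{"grip":-1,"tx":-0.5,"ty":-1,"tz":20,"wx":0,"wy":0,"wz":0},{"grip":-1,"tx":0,"ty":0,"tz":20,"wx":0,"wy":0,"wz":0},{"grip":-1,"tx":0,"ty":0,"tz":9,"wx":0,"wy":0,"wz":0},{"grip":-1,"tx":0,"ty":0,"tz":5,"wx":0,"wy":0,"wz":0},{"grip":-1,"tx":0,"ty":0,"tz":2,"wx":0,"wy":0,"wz":0},{"grip":-1,"tx":0,"ty":0,"tz":0,"wx":0,"wy":0,"wz":0}]}}

```text
t: 5.25
eef_pos: [418.7, -219.5, 24.6]
tool_rot: [0.0, 1.0, -0.025, 0.0]
contact_force: [-0.5, 0.7, 0.0]
opening: 34.7
```

Call:
{"method": "step_arm", "body": {"increments": [{"grip":-1,"tx":0,"ty":0,"tz":1,"wx":0,"wy":0,"wz":0},{"grip":-1,"tx":0,"ty":0,"tz":0,"wx":0,"wy":0,"wz":0}]}}

```text
t: 5.45
eef_pos: [418.6, -219.5, 23.7]
tool_rot: [0.0, 1.0, -0.025, 0.0]
contact_force: [-0.6, -0.1, -0.2]
opening: 34.7
```

Call:
{"method": "step_arm", "body": {"increments": [{"grip":0.3,"tx":0,"ty":0,"tz":0,"wx":0,"wy":0,"wz":0},{"grip":0.3,"tx":0,"ty":0,"tz":0,"wx":0,"wy":0,"wz":0},{"grip":0.3,"tx":0,"ty":0,"tz":0,"wx":0,"wy":0,"wz":0},{"grip":0.3,"tx":0,"ty":0,"tz":0,"wx":0,"wy":0,"wz":0}]}}

```text
t: 5.85
eef_pos: [418.4, -219.3, 23.4]
tool_rot: [0.0, 1.0, -0.025, 0.0]
contact_force: [0.2, 0.8, 0.8]
opening: 55.7
```

Call:
{"method": "step_arm", "body": {"increments": [{"grip":1,"tx":0,"ty":0,"tz":-15,"wx":0,"wy":0,"wz":0},{"grip":1,"tx":0,"ty":0,"tz":-40,"wx":0,"wy":0,"wz":0},{"grip":1,"tx":-45,"ty":0,"tz":-20,"wx":0,"wy":0,"wz":0},{"grip":1,"tx":-45,"ty":0,"tz":0,"wx":0,"wy":0,"wz":0},{"grip":1,"tx":0,"ty":0,"tz":0,"wx":0,"wy":0,"wz":0}]}}

```text
t: 6.35
eef_pos: [325.4, -214.2, 98.7]
tool_rot: [0.0, 1.0, -0.026, -0.0]
contact_force: [0.4, -0.9, -0.2]
opening: 85.4
```

```bash
python3 - <<'E'
from h import *
plan()
f=grab("scene","3");g=grab("top","3")
a=cv2.resize(g["frame"][195:275,325:415],None,fx=6,fy=6,interpolation=cv2.INTER_CUBIC)
c=proj(f,[418,-230,20])[0].astype(int);b=cv2.resize(f["frame"][c[1]-40:c[1]+40,c[0]-20:c[0]+20],None,fx=6,fy=6,interpolation=cv2.INTER_CUBIC)
cv2.imwrite("pics/c4.png",np.hstack([a,b])[:,:,::-1])
toO=[(348.5,238.3),(347.6,253.2),(389.5,241),(388.6,256)]
px,P=sockets(g,toO,23);print(px.round(1).tolist(),P.round(1).tolist(),P.mean(0))
for F in(f,g):
    m=mask(F,[22,120,100],[36,255,255]);k,l,st,ce=cv2.connectedComponentsWithStats(m)
    for i in range(1,k):
        if 60<st[i,4]<200:
            w=st[i];q=cloud(F)[l==i];print(w,ray(F,ce[i],44),np.median(q[:,2]),rect(F,(l==i).astype(np.uint8),44))
E
```

```text
now [ 325.4 -214.2   98.7] yaw -3.0 tilt [-0.    -0.001] F [ 0.4 -0.9 -0.2] open 85.4 t 6.35
[[348.5, 238.3], [347.6, 253.2], [389.4, 241.0], [388.6, 256.0]] [[441.8, -179.3], [398.1, -177.2], [436.1, -299.8], [392.2, -297.7]] [ 417.08327363 -238.48746716]
[263 214  14  11  93] [[ 419.2525766  -220.79228484   44.        ]] 42.65059714634371 (array([ 419. , -220.8]), array([40.9, 28.7]), 86.89, 93)
[488 164  28  49 133] [[ 595.91908578 -624.41295564   44.        ]] 6.653134985057841 (array([ 597.4, -623.4]), array([159.7,   7.2]), 28.63, 133)
[357 241  14  11 128] [[ 420.11413952 -220.83660467   44.        ]] 43.7581768439745 (array([ 420. , -220.8]), array([37.5, 27.9]), 85.89, 128)
```

View pics/c4.png

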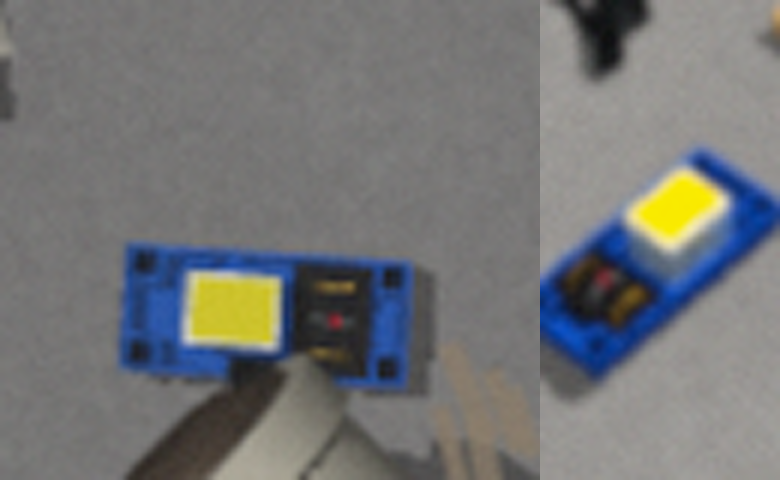

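The box stands flat in the bay: label top 43–44 mm up, tray-frame offset about (18, -1), and the tray hasn't shifted. Next I'll grip the tray.

```bash
python3 - <<'E'
from h import *
plan((417.2,-233.5,98,-2.8,2),(417.2,-233.5,3,-2.8,4))
E
```

```text
now [ 328.2 -215.    98.8] yaw -3.0 tilt [ 0.001 -0.001] F [ 0.2 -0.3  0.3] open 85.7 t 6.45
-> (417.2, -233.5, 98, -2.8, 2)
[44.9, 6.9, 0.4] -0.09 |45
[44.9, 7.0, 0.4] -0.09 |45
-> (417.2, -233.5, 3, -2.8, 4)
[-0.0, 0.0, 23.8] -0.0 |24
[-0.0, 0.0, 23.8] -0.0 |24
[-0.0, 0.0, 23.8] -0.0 |24
[-0.0, 0.0, 23.8] -0.0 |24
```

Call:
{"method": "step_arm", "body": {"increments": [{"grip":1,"tx":45,"ty":7,"tz":0,"wx":0,"wy":0,"wz":0},{"grip":1,"tx":44,"ty":7,"tz":0,"wx":0,"wy":0,"wz":0},{"grip":1,"tx":0,"ty":0,"tz":0,"wx":0,"wy":0,"wz":0},{"grip":1,"tx":0,"ty":0,"tz":30,"wx":0,"wy":0,"wz":0},{"grip":1,"tx":0,"ty":0,"tz":30,"wx":0,"wy":0,"wz":0},{"grip":1,"tx":0,"ty":0,"tz":20,"wx":0,"wy":0,"wz":0},{"grip":1,"tx":0,"ty":0,"tz":10,"wx":0,"wy":0,"wz":0},{"grip":1,"tx":0,"ty":0,"tz":0,"wx":0,"wy":0,"wz":0}]}}

```text
t: 7.25
eef_pos: [416.5, -232.8, 7.2]
tool_rot: [-0.001, 1.0, -0.025, -0.001]
contact_force: [0.5, 0.1, -0.1]
opening: 85.3
```

Call:
{"method": "step_arm", "body": {"increments": [{"grip":1,"tx":0.5,"ty":0.5,"tz":4.5,"wx":0,"wy":0,"wz":0},{"grip":1,"tx":0,"ty":0,"tz":0,"wx":0,"wy":0,"wz":0},{"grip":-1,"tx":0,"ty":0,"tz":0,"wx":0,"wy":0,"wz":0},{"grip":-1,"tx":0,"ty":0,"tz":0,"wx":0,"wy":0,"wz":0},{"grip":-1,"tx":0,"ty":0,"tz":0,"wx":0,"wy":0,"wz":0},{"grip":-1,"tx":0,"ty":0,"tz":0,"wx":0,"wy":0,"wz":0},{"grip":-1,"tx":0,"ty":0,"tz":0,"wx":0,"wy":0,"wz":0}]}}

```text
t: 7.95
eef_pos: [417.8, -234.1, 4.8]
tool_rot: [0.0, 1.0, -0.025, 0.001]
contact_force: [1.0, 2.3, 7.5]
opening: 61.0
```

```bash
python3 - <<'E'
from h import *
plan((417,-233.5,100,-3,4),(417,-233.5,215,-3,3),(556.2,120.7,215,-3.9,11))
E
```

```text
now [ 417.8 -234.1    4.8] yaw -2.9 tilt [ 0.002 -0.001] F [1.  2.3 7.5] open 61.0 t 7.95
-> (417, -233.5, 100, -3, 4)
[-0.2, -0.1, -23.8] 0.02 |24
[-0.2, -0.1, -23.8] 0.02 |24
[-0.2, -0.1, -23.8] 0.02 |24
[-0.2, -0.1, -23.8] 0.02 |24
-> (417, -233.5, 215, -3, 3)
[0.0, -0.0, -38.3] 0.0 |38
[0.0, -0.0, -38.3] 0.0 |38
[0.0, -0.0, -38.3] 0.0 |38
-> (556.2, 120.7, 215, -3.9, 11)
[11.0, -32.8, 0.0] 0.08 |35
[10.9, -32.8, 0.0] 0.08 |35
[10.9, -32.8, 0.0] 0.08 |35
[10.8, -32.9, 0.0] 0.08 |35
[10.8, -32.9, 0.0] 0.08 |35
[10.7, -32.9, 0.0] 0.08 |35
[10.7, -32.9, 0.0] 0.08 |35
[10.6, -32.9, 0.0] 0.08 |35
[10.6, -32.9, 0.0] 0.08 |35
[10.5, -33.0, 0.0] 0.08 |35
[10.5, -33.0, 0.0] 0.08 |35
```

Call:
{"method": "step_arm", "body": {"increments": [{"grip":-1,"tx":0,"ty":0,"tz":-10,"wx":0,"wy":0,"wz":0},{"grip":-1,"tx":0,"ty":0,"tz":-20,"wx":0,"wy":0,"wz":0},{"grip":-1,"tx":0,"ty":0,"tz":-30,"wx":0,"wy":0,"wz":0},{"grip":-1,"tx":0,"ty":0,"tz":-40,"wx":0,"wy":0,"wz":0},{"grip":-1,"tx":0,"ty":0,"tz":-40,"wx":0,"wy":0,"wz":0},{"grip":-1,"tx":0,"ty":0,"tz":-40,"wx":0,"wy":0,"wz":0},{"grip":-1,"tx":0,"ty":0,"tz":-30,"wx":0,"wy":0,"wz":0},{"grip":-1,"tx":0,"ty":0,"tz":0,"wx":0,"wy":0,"wz":0}]}}

```text
t: 8.75
eef_pos: [418.0, -234.5, 218.7]
tool_rot: [0.002, 1.0, -0.025, 0.003]
contact_force: [0.7, -0.4, -2.9]
opening: 60.2
```

Call:
{"method": "step_arm", "body": {"increments": [{"grip":-1,"tx":6,"ty":-20,"tz":0,"wx":0,"wy":0,"wz":0},{"grip":-1,"tx":11,"ty":-33,"tz":0,"wx":0,"wy":0,"wz":0.1},{"grip":-1,"tx":11,"ty":-33,"tz":0,"wx":0,"wy":0,"wz":0.1},{"grip":-1,"tx":11,"ty":-33,"tz":0,"wx":0,"wy":0,"wz":0.1},{"grip":-1,"tx":11,"ty":-33,"tz":0,"wx":0,"wy":0,"wz":0.1},{"grip":-1,"tx":11,"ty":-33,"tz":0,"wx":0,"wy":0,"wz":0.1},{"grip":-1,"tx":11,"ty":-33,"tz":0,"wx":0,"wy":0,"wz":0.1},{"grip":-1,"tx":10,"ty":-33,"tz":0,"wx":0,"wy":0,"wz":0.1}]}}

```text
t: 9.55
eef_pos: [512.8, 13.8, 213.5]
tool_rot: [0.0, 1.0, -0.031, -0.0]
contact_force: [0.2, 0.1, -1.5]
opening: 60.4
```

```bash
python3 - <<'E'
from h import *
plan((556.2,120.7,215,-3.9,5))
E
```

```text
now [512.8  13.8 213.5] yaw -3.6 tilt [-0.001 -0.   ] F [ 0.2  0.1 -1.5] open 60.4 t 9.55
-> (556.2, 120.7, 215, -3.9, 5)
[7.3, -21.9, -0.3] 0.06 |23
[7.3, -21.9, -0.3] 0.06 |23
[7.3, -21.9, -0.3] 0.06 |23
[7.2, -21.9, -0.3] 0.06 |23
[7.2, -21.9, -0.3] 0.06 |23
```

Call:
{"method": "step_arm", "body": {"increments": [{"grip":-1,"tx":9,"ty":-28,"tz":0,"wx":0,"wy":0,"wz":0.1},{"grip":-1,"tx":9,"ty":-28,"tz":0,"wx":0,"wy":0,"wz":0.1},{"grip":-1,"tx":9,"ty":-28,"tz":0,"wx":0,"wy":0,"wz":0.1},{"grip":-1,"tx":6,"ty":-20,"tz":0,"wx":0,"wy":0,"wz":0},{"grip":-1,"tx":0,"ty":0,"tz":0,"wx":0,"wy":0,"wz":0},{"grip":-1,"tx":0,"ty":0,"tz":0,"wx":0,"wy":0,"wz":0}]}}

```text
t: 10.15
eef_pos: [552.2, 114.1, 213.3]
tool_rot: [0.0, 0.999, -0.034, -0.001]
contact_force: [0.5, -0.9, -2.1]
opening: 60.5
```

```bash
python3 - <<'E'
from h import *
plan((556.2,120.7,215,-3.9,1))
f=grab("scene","4");g=grab("top","4")
for F in(f,g):
    m=mask(F,[22,120,100],[36,255,255]);k,l,st,ce=cv2.connectedComponentsWithStats(m)
    for i in range(1,k):
        if 20<st[i,4]<240:
            q=cloud(F)[l==i];print(st[i],np.median(q,0).round(1))
L=[]
for F,X in((g,[556,120,230]),(f,[556,120,200])):
    c=proj(F,X)[0].astype(int);print(c)
    L.append(cv2.resize(F["frame"][c[1]-40:c[1]+40,c[0]-30:c[0]+30],None,fx=6,fy=6,interpolation=cv2.INTER_CUBIC))
cv2.imwrite("pics/c5.png",np.hstack(L)[:,:,::-1])
E
```

```text
now [552.2 114.1 213.3] yaw -3.8 tilt [-0.001 -0.   ] F [ 0.5 -0.9 -2.1] open 60.5 t 10.15
-> (556.2, 120.7, 215, -3.9, 1)
[3.6, -6.9, -1.7] 0.05 |8
[366 124  11  10  64] [553.8 116.8 251.5]
[488 164  28  49 132] [ 598.6 -641.7    6.2]
[235 191]
[370 143]
```

View pics/c5.png

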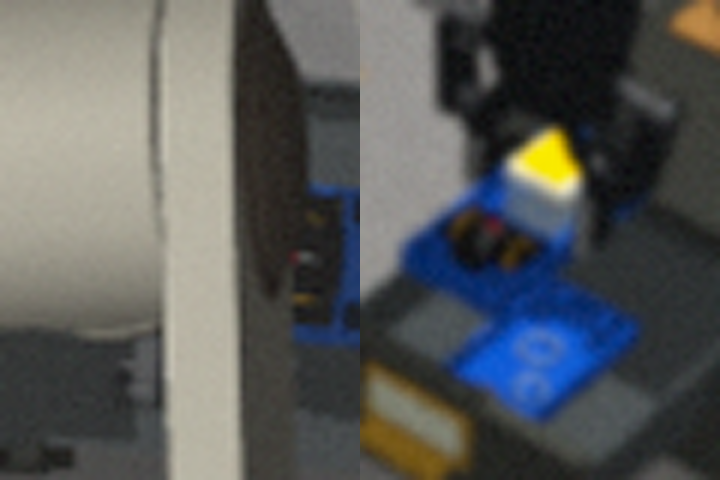

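The scene view shows the tray held level over the base tray, box upright (label top z≈252). The top view, partly hidden by the arm, shows its foam-end sockets near crop (350,210) and (350,315). I'll use those to measure the held tray.

```bash
python3 - <<'E'
from h import *
g=load("top","4");f=load("scene","4");tcp=np.array([552.2,114.1]);th=np.radians(86.2);ex=np.array([np.cos(th),np.sin(th)]);ey=np.array([-ex[1],ex[0]])
c0=tcp-4.3*ex
E=[np.r_[c0-61*ex+s*22*ey,230.5] for s in(-1,1)]
print("pred",np.round(E,1).tolist(),proj(g,E).round(1).tolist())
px,P=sockets(g,proj(g,E),230.5);print("meas top",px.round(1).tolist(),P.round(1).tolist(),"width",np.linalg.norm(P[0]-P[1]))
print("ctr est",P.mean(0)+61*ex, "yaw",np.degrees(np.arctan2(*(P[0]-P[1])[::-1]))*1)
# rim / level from depth in blue
for n,F in(("top",g),("scene",f)):
    C=cloud(F);m=(mask(F,[100,120,40],[125,255,255])>0)&(C[...,2]>200)&(C[...,2]<245)
    q=C[m];d=(q[:,:2]-c0)@np.c_[ex,ey];
    hi=q[:,2]>222
    print(n,len(q),"x range",np.percentile(d[:,0],[1,99]).round(1),"y",np.percentile(d[:,1],[1,99]).round(1))
    for a in(-70,-50,-30,-10,30,50):
        s=(d[:,0]>a)&(d[:,0]<a+20)
        if s.sum()>8: print(a,np.percentile(q[s,2],[20,50,90,97]).round(1),s.sum())
a=cv2.resize(g["frame"][150:230,225:285],None,fx=6,fy=6,interpolation=cv2.INTER_CUBIC);cv2.imwrite("pics/c6.png",a[:,:,::-1])
E
```

```text
pred [[569.8, 47.5, 230.5], [525.9, 50.4, 230.5]] [[264.7, 186.3], [263.1, 203.8]]
meas top [[265.4, 185.9], [263.8, 203.3]] [[570.9, 45.8], [527.3, 48.7]] width 43.69744911454491
ctr est [553.18186624 108.09198874] yaw -3.829445584325283
top 202 x range [-73.2 -41.2] y [-31.9  28.3]
-70 [218.4 224.2 232.7 234.1] 142
-50 [226.  228.7 233.  233.8] 16
scene 345 x range [-75.6 185.6] y [ -33.7 1385. ]
-70 [220.5 225.4 230.3 231. ] 83
-50 [219.9 225.  229.9 230.8] 45
-30 [220.2 225.7 229.1 231.7] 34
-10 [216.8 221.9 235.  237.6] 59
```

View pics/c6.png

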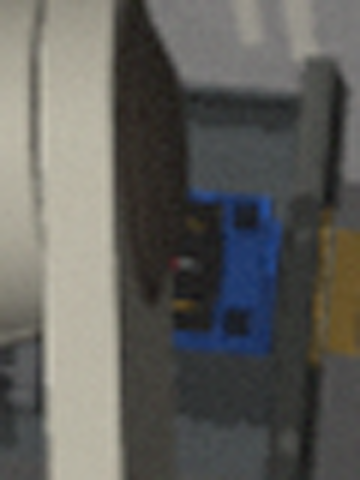

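Measured held-tray centre is (553.2,108.1) by camera and (551.9,109.8) by TCP, with matching yaw and a level tray. The target is (555.8,115.7), so I'll shift by about (+3,+7) and descend part way.

Call:
{"method": "step_arm", "body": {"increments": [{"grip":-1,"tx":2.5,"ty":-7,"tz":0,"wx":0,"wy":0,"wz":0.1},{"grip":-1,"tx":0,"ty":0,"tz":15,"wx":0,"wy":0,"wz":0},{"grip":-1,"tx":0,"ty":0,"tz":20,"wx":0,"wy":0,"wz":0},{"grip":-1,"tx":0,"ty":0,"tz":20,"wx":0,"wy":0,"wz":0},{"grip":-1,"tx":0,"ty":0,"tz":15,"wx":0,"wy":0,"wz":0},{"grip":-1,"tx":0,"ty":0,"tz":10,"wx":0,"wy":0,"wz":0},{"grip":-1,"tx":0,"ty":0,"tz":0,"wx":0,"wy":0,"wz":0},{"grip":-1,"tx":0,"ty":0,"tz":0,"wx":0,"wy":0,"wz":0}]}}

```text
t: 11.05
eef_pos: [555.8, 120.7, 134.2]
tool_rot: [0.0, 0.999, -0.035, 0.0]
contact_force: [-1.0, -0.6, -1.5]
opening: 60.7
```

```bash
python3 - <<'E'
from h import *
plan()
f=grab("scene","5");g=grab("top","5")
s=observe();tcp=s["eef_pos"];h=tcp[2]-5.3+23
th=np.radians(86.1);ex=np.array([np.cos(th),np.sin(th)]);ey=np.array([-ex[1],ex[0]])
c0=tcp[:2]-4.3*ex+[.8,-1]
E=[np.r_[c0-61*ex+q*22*ey,h] for q in(-1,1)]
px,P=sockets(g,proj(g,E),h);print(px.round(1).tolist(),P.round(1).tolist(),np.linalg.norm(P[0]-P[1]).round(1),"ctr",P.mean(0)+61*ex)
m=mask(f,[22,120,100],[36,255,255]);k,l,st,ce=cv2.connectedComponentsWithStats(m)
for i in range(1,k):
    if 20<st[i,4]<240: print(st[i],np.median(cloud(f)[l==i],0).round(1))
a=cv2.resize(g["frame"][150:230,225:285],None,fx=6,fy=6,interpolation=cv2.INTER_CUBIC)
c=proj(f,[556,120,140])[0].astype(int);b=cv2.resize(f["frame"][c[1]-40:c[1]+40,c[0]-35:c[0]+35],None,fx=6,fy=6,interpolation=cv2.INTER_CUBIC)
cv2.imwrite("pics/c7.png",np.hstack([a,b])[:,:,::-1])
E
```

```text
now [555.8 120.7 134.2] yaw -4.0 tilt [ 0. -0.] F [-1.  -0.6 -1.5] open 60.7 t 11.05
[[266.0, 187.5], [264.5, 203.8]] [[574.7, 53.3], [531.0, 56.0]] 43.8 ctr [556.99885137 115.52808905]
[366 144  10   9  53] [558.4 122.3 172.2]
```

View pics/c7.png

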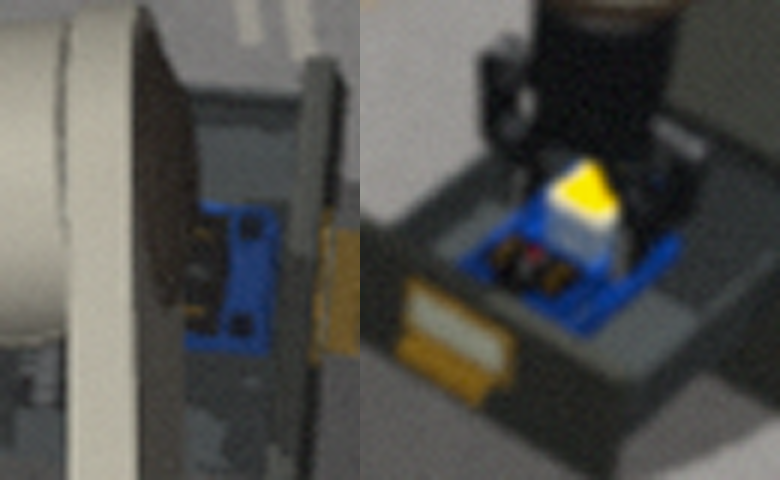

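The camera puts the held tray's foam-end sockets within about 1.3 mm of the base tray's. The scene view shows the tray level just above it. I'll go down onto the pins gently.

Call:
{"method": "step_arm", "body": {"increments": [{"grip":-1,"tx":-0.5,"ty":0,"tz":4,"wx":0,"wy":0,"wz":0},{"grip":-1,"tx":0,"ty":0,"tz":3,"wx":0,"wy":0,"wz":0},{"grip":-1,"tx":0,"ty":0,"tz":2,"wx":0,"wy":0,"wz":0},{"grip":-1,"tx":0,"ty":0,"tz":2,"wx":0,"wy":0,"wz":0},{"grip":-1,"tx":0,"ty":0,"tz":1,"wx":0,"wy":0,"wz":0},{"grip":-1,"tx":0,"ty":0,"tz":0,"wx":0,"wy":0,"wz":0}]}}

```text
t: 11.75
eef_pos: [555.0, 120.8, 121.6]
tool_rot: [0.0, 0.999, -0.035, -0.0]
contact_force: [-0.1, 0.4, -2.6]
opening: 60.1
```

Call:
{"method": "step_arm", "body": {"increments": [{"grip":-1,"tx":0,"ty":0,"tz":1.5,"wx":0,"wy":0,"wz":0},{"grip":-1,"tx":0,"ty":0,"tz":1,"wx":0,"wy":0,"wz":0},{"grip":-1,"tx":0,"ty":0,"tz":0,"wx":0,"wy":0,"wz":0}]}}

```text
t: 12.05
eef_pos: [555.0, 120.7, 119.1]
tool_rot: [0.0, 0.999, -0.035, -0.0]
contact_force: [0.1, 0.1, -1.9]
opening: 60.1
```

Call:
{"method": "step_arm", "body": {"increments": [{"grip":-1,"tx":0,"ty":0,"tz":1,"wx":0,"wy":0,"wz":0},{"grip":-1,"tx":0,"ty":0,"tz":0,"wx":0,"wy":0,"wz":0}]}}

```text
t: 12.25
eef_pos: [555.0, 120.8, 118.2]
tool_rot: [0.0, 0.999, -0.035, -0.0]
contact_force: [0.7, 0.4, -2.1]
opening: 60.5
```

Call:
{"method": "step_arm", "body": {"increments": [{"grip":-1,"tx":0,"ty":0,"tz":1,"wx":0,"wy":0,"wz":0},{"grip":-1,"tx":0,"ty":0,"tz":0,"wx":0,"wy":0,"wz":0}]}}

```text
t: 12.45
eef_pos: [555.1, 120.8, 118.1]
tool_rot: [0.0, 0.999, -0.035, 0.0]
contact_force: [-3.7, -0.7, 7.3]
opening: 60.5
```

Contact at z≈118, as expected for pins home. Release, raise and check.

Call:
{"method": "step_arm", "body": {"increments": [{"grip":1,"tx":0,"ty":0,"tz":0,"wx":0,"wy":0,"wz":0},{"grip":1,"tx":0,"ty":0,"tz":0,"wx":0,"wy":0,"wz":0},{"grip":1,"tx":0,"ty":0,"tz":0,"wx":0,"wy":0,"wz":0},{"grip":1,"tx":0,"ty":0,"tz":0,"wx":0,"wy":0,"wz":0},{"grip":1,"tx":0,"ty":0,"tz":-20,"wx":0,"wy":0,"wz":0},{"grip":1,"tx":0,"ty":0,"tz":-40,"wx":0,"wy":0,"wz":0},{"grip":1,"tx":0,"ty":0,"tz":-40,"wx":0,"wy":0,"wz":0},{"grip":1,"tx":0,"ty":0,"tz":-20,"wx":0,"wy":0,"wz":0}]}}

```text
t: 13.25
eef_pos: [555.7, 120.8, 240.9]
tool_rot: [-0.0, 0.999, -0.035, 0.002]
contact_force: [0.2, -0.1, -0.5]
opening: 85.6
```

Call:
{"method": "step_arm", "body": {"increments": [{"grip":0,"tx":-20,"ty":40,"tz":0,"wx":0,"wy":0,"wz":0},{"grip":-1,"tx":-20,"ty":45,"tz":0,"wx":0,"wy":0,"wz":0},{"grip":-1,"tx":-10,"ty":45,"tz":0,"wx":0,"wy":0,"wz":0},{"grip":-1,"tx":0,"ty":45,"tz":0,"wx":0,"wy":0,"wz":0},{"grip":-1,"tx":0,"ty":30,"tz":0,"wx":0,"wy":0,"wz":0},{"grip":-1,"tx":0,"ty":0,"tz":0,"wx":0,"wy":0,"wz":0}]}}

```text
t: 13.85
eef_pos: [490.5, -83.4, 237.3]
tool_rot: [0.0, 0.999, -0.037, -0.0]
contact_force: [-0.2, 0.2, 0.0]
opening: 0.5
```

```bash
python3 - <<'E'
from h import *
plan()
f=grab("scene","6");g=grab("top","6")
px,P=sockets(g,[(223.0,184.5),(221.0,200.8),(267.3,188.5),(266.0,204.8)],136);d=lambda a,b:np.linalg.norm(P[a]-P[b]).round(1)
print(px.round(1).tolist(),P.round(1).tolist(),"c",P.mean(0),d(0,2),d(1,3),d(0,1),d(2,3))
for F in(f,g):
  C=cloud(F);m=mask(F,[22,120,100],[36,255,255]);k,l,st,ce=cv2.connectedComponentsWithStats(m)
  for i in range(1,k):
    if 40<st[i,4]<240 and np.median(C[l==i][:,2])>50: print(st[i],np.median(C[l==i],0).round(1),ray(F,ce[i],157).round(1),rect(F,(l==i).astype(np.uint8),157))
  q=C[(mask(F,[100,120,40],[125,255,255])>0)&(C[...,2]>100)&(abs(C[...,0]-556)<60)&(abs(C[...,1]-116)<90)]
  for y in(40,60,80,100,120,140,160):
    s=abs(q[:,1]-y-5)<10; print(y,np.percentile(q[s,2],[50,90]).round(1) if s.sum()>5 else "",end=" ")
  print()
a=cv2.resize(g["frame"][150:230,205:285],None,fx=5,fy=5,interpolation=cv2.INTER_CUBIC)
c=proj(f,[556,110,140])[0].astype(int);b=cv2.resize(f["frame"][c[1]-40:c[1]+40,c[0]-40:c[0]+40],None,fx=5,fy=5,interpolation=cv2.INTER_CUBIC)
cv2.imwrite("pics/c8.png",np.hstack([a,b])[:,:,::-1])
E
```

```text
now [490.5 -83.4 237.3] yaw -4.2 tilt [-0.    -0.001] F [-0.2  0.2  0. ] open 0.5 t 13.85
[[221.9, 184.4], [220.1, 200.5], [266.9, 188.4], [265.2, 204.6]] [[582.7, 174.7], [538.8, 178.1], [574.0, 52.6], [529.8, 56.0]] c [556.31710578 115.3823914 ] 122.4 122.4 44.0 44.3
[366 147  13   9  75] [556.4 136.6 155.3] [[558.2 134.8 157. ]] (array([558.3, 134.4]), array([41.5, 29.6]), 85.94, 75)
40  60  80 [131.9 135.4] 100 [125.1 135.5] 120 [125.2 134.8] 140 [123.  133.6] 160 [125.3 135.4] 
[228 187  15  12 152] [559.3 134.6 157.4] [[559.5 134.3 157. ]] (array([559.6, 134.1]), array([37.3, 28.1]), 85.35, 152)
40 [131.4 137.6] 60 [131.6 137.7] 80 [133.8 138.1] 100 [124.6 136.1] 120 [124.7 136. ] 140 [124.1 135.6] 160 [127.1 137.6]
```

View pics/c8.png

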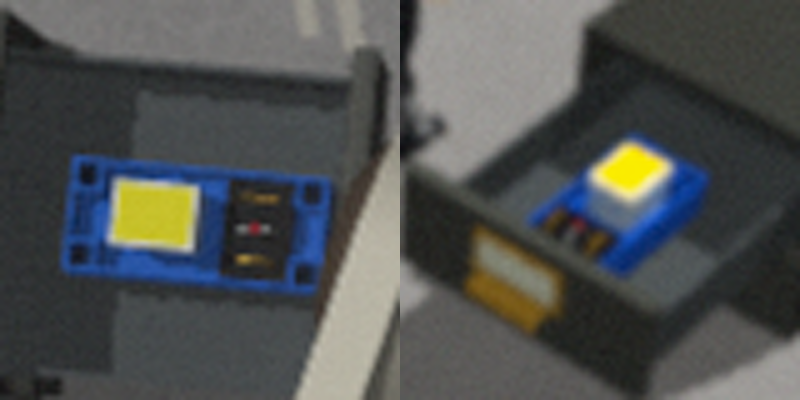

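The tray is seated: centre 0.6 mm off the base tray, rim ≈136, level. The box stands in the bay with its top at z≈157. Next I'll place the shut fingertips in front of the label holder.

Call:
{"method": "step_arm", "body": {"increments": [{"grip":-1,"tx":18,"ty":-20,"tz":32,"wx":0,"wy":0,"wz":0},{"grip":-1,"tx":18,"ty":-24,"tz":32,"wx":0,"wy":0,"wz":0},{"grip":-1,"tx":18,"ty":-23,"tz":32,"wx":0,"wy":0,"wz":0},{"grip":-1,"tx":0,"ty":0,"tz":0,"wx":0,"wy":0,"wz":0},{"grip":-1,"tx":0,"ty":0,"tz":0,"wx":0,"wy":0,"wz":0}]}}

```text
t: 14.45
eef_pos: [549.3, -15.8, 140.8]
tool_rot: [-0.0, 0.999, -0.034, -0.001]
contact_force: [-0.1, -1.0, 1.2]
opening: 0.2
```

```bash
python3 - <<'E'
from h import *
plan((549.2,5,140,-4,4),(561.6,186,140,-4,15))
E
```

```text
now [549.3 -15.8 140.8] yaw -3.9 tilt [-0.002  0.   ] F [-0.1 -1.   1.2] open 0.2 t 14.45
-> (549.2, 5, 140, -4, 4)
[-0.4, -5.2, 0.2] 0.04 |5
[-0.4, -5.2, 0.2] 0.04 |5
[-0.4, -5.2, 0.2] 0.04 |5
[-0.4, -5.2, 0.2] 0.04 |5
-> (561.6, 186, 140, -4, 15)
[-0.0, -12.1, 0.0] 0.0 |12
[-0.0, -12.1, 0.0] 0.0 |12
[-0.0, -12.1, 0.0] 0.0 |12
[-0.0, -12.1, 0.0] 0.0 |12
[-0.0, -12.1, 0.0] 0.0 |12
[-0.0, -12.1, 0.0] 0.0 |12
[-0.0, -12.1, 0.0] 0.0 |12
[-0.0, -12.1, 0.0] 0.0 |12
[-0.0, -12.1, 0.0] 0.0 |12
[-0.0, -12.1, 0.0] 0.0 |12
[-0.0, -12.1, 0.0] 0.0 |12
[-0.0, -12.1, 0.0] 0.0 |12
[-0.0, -12.1, 0.0] 0.0 |12
[-0.0, -12.1, 0.0] 0.0 |12
[-0.0, -12.1, 0.0] 0.0 |12
```

Pushing along tool −y, gently through contact.

Call:
{"method": "step_arm", "body": {"increments": [{"grip":-1,"tx":0,"ty":-6,"tz":0,"wx":0,"wy":0,"wz":0},{"grip":-1,"tx":0,"ty":-6,"tz":0,"wx":0,"wy":0,"wz":0},{"grip":-1,"tx":0,"ty":-4,"tz":0,"wx":0,"wy":0,"wz":0},{"grip":-1,"tx":0,"ty":-4,"tz":0,"wx":0,"wy":0,"wz":0},{"grip":-1,"tx":0,"ty":-4,"tz":0,"wx":0,"wy":0,"wz":0},{"grip":-1,"tx":0,"ty":-4,"tz":0,"wx":0,"wy":0,"wz":0},{"grip":-1,"tx":0,"ty":-5,"tz":0,"wx":0,"wy":0,"wz":0},{"grip":-1,"tx":0,"ty":-6,"tz":0,"wx":0,"wy":0,"wz":0}]}}

```text
t: 15.25
eef_pos: [552.2, 22.0, 141.4]
tool_rot: [0.0, 0.999, -0.035, 0.0]
contact_force: [-1.1, -1.3, 1.1]
opening: 0.3
```

Call:
{"method": "step_arm", "body": {"increments": [{"grip":-1,"tx":0,"ty":-8,"tz":0,"wx":0,"wy":0,"wz":0},{"grip":-1,"tx":0,"ty":-10,"tz":0,"wx":0,"wy":0,"wz":0},{"grip":-1,"tx":0,"ty":-10,"tz":0,"wx":0,"wy":0,"wz":0},{"grip":-1,"tx":0,"ty":-10,"tz":0,"wx":0,"wy":0,"wz":0},{"grip":-1,"tx":0,"ty":-10,"tz":0,"wx":0,"wy":0,"wz":0},{"grip":-1,"tx":0,"ty":-10,"tz":0,"wx":0,"wy":0,"wz":0},{"grip":-1,"tx":0,"ty":-10,"tz":0,"wx":0,"wy":0,"wz":0},{"grip":-1,"tx":0,"ty":-8,"tz":0,"wx":0,"wy":0,"wz":0}]}}

```text
t: 16.05
eef_pos: [557.5, 98.5, 141.2]
tool_rot: [0.0, 0.999, -0.035, -0.0]
contact_force: [-1.6, -1.9, 1.3]
opening: 0.0
```

Call:
{"method": "step_arm", "body": {"increments": [{"grip":-1,"tx":0,"ty":-8,"tz":0,"wx":0,"wy":0,"wz":0},{"grip":-1,"tx":0,"ty":-8,"tz":0,"wx":0,"wy":0,"wz":0},{"grip":-1,"tx":0,"ty":-8,"tz":0,"wx":0,"wy":0,"wz":0},{"grip":-1,"tx":0,"ty":-8,"tz":0,"wx":0,"wy":0,"wz":0},{"grip":-1,"tx":0,"ty":-8,"tz":0,"wx":0,"wy":0,"wz":0},{"grip":-1,"tx":0,"ty":-6,"tz":0,"wx":0,"wy":0,"wz":0}]}}

```text
t: 16.65
eef_pos: [560.7, 144.2, 141.2]
tool_rot: [0.0, 0.999, -0.035, -0.0]
contact_force: [-1.9, -1.4, 1.6]
opening: -0.0
```

```bash
python3 - <<'E'
from h import *
plan((561.6,186,140,-4,1))
E
```

```text
now [560.7 144.2 141.2] yaw -4.0 tilt [-0. -0.] F [-1.9 -1.4  1.6] open -0.0 t 16.65
-> (561.6, 186, 140, -4, 1)
[-2.0, -41.8, 1.2] 0.01 |42
```

Call:
{"method": "step_arm", "body": {"increments": [{"grip":-1,"tx":0,"ty":-6,"tz":0,"wx":0,"wy":0,"wz":0},{"grip":-1,"tx":0,"ty":-6,"tz":0,"wx":0,"wy":0,"wz":0},{"grip":-1,"tx":0,"ty":-6,"tz":0,"wx":0,"wy":0,"wz":0},{"grip":-1,"tx":0,"ty":-6,"tz":0,"wx":0,"wy":0,"wz":0},{"grip":-1,"tx":0,"ty":-5,"tz":0,"wx":0,"wy":0,"wz":0},{"grip":-1,"tx":0,"ty":-4,"tz":0,"wx":0,"wy":0,"wz":0},{"grip":-1,"tx":0,"ty":-3,"tz":0,"wx":0,"wy":0,"wz":0},{"grip":-1,"tx":0,"ty":-2,"tz":0,"wx":0,"wy":0,"wz":0}]}}

```text
t: 17.45
eef_pos: [563.3, 181.6, 141.3]
tool_rot: [0.0, 0.999, -0.035, -0.0]
contact_force: [-0.9, -1.9, -0.7]
opening: -0.3
```

Call:
{"method": "step_arm", "body": {"increments": [{"grip":-1,"tx":0,"ty":-1.5,"tz":0,"wx":0,"wy":0,"wz":0},{"grip":-1,"tx":0,"ty":-1.5,"tz":0,"wx":0,"wy":0,"wz":0},{"grip":-1,"tx":0,"ty":0,"tz":0,"wx":0,"wy":0,"wz":0}]}}

```text
t: 17.75
eef_pos: [563.6, 184.5, 141.3]
tool_rot: [-0.0, 0.999, -0.035, 0.0]
contact_force: [-1.0, 0.5, 0.3]
opening: -0.4
```

Call:
{"method": "step_arm", "body": {"increments": [{"grip":-1,"tx":0,"ty":-1,"tz":0,"wx":0,"wy":0,"wz":0},{"grip":-1,"tx":0,"ty":-1,"tz":0,"wx":0,"wy":0,"wz":0},{"grip":-1,"tx":0,"ty":0,"tz":0,"wx":0,"wy":0,"wz":0}]}}

```text
t: 18.05
eef_pos: [563.8, 186.4, 141.4]
tool_rot: [-0.0, 0.999, -0.035, 0.0]
contact_force: [0.3, 0.2, -0.7]
opening: -0.1
```

Call:
{"method": "step_arm", "body": {"increments": [{"grip":-1,"tx":0,"ty":-1,"tz":0,"wx":0,"wy":0,"wz":0},{"grip":-1,"tx":0,"ty":-1,"tz":0,"wx":0,"wy":0,"wz":0},{"grip":-1,"tx":0,"ty":0,"tz":0,"wx":0,"wy":0,"wz":0}]}}

```text
t: 18.35
eef_pos: [563.8, 188.5, 141.3]
tool_rot: [-0.0, 0.999, -0.035, 0.0]
contact_force: [-0.0, 0.9, 0.2]
opening: -0.3
```

Call:
{"method": "step_arm", "body": {"increments": [{"grip":-1,"tx":0,"ty":-1,"tz":0,"wx":0,"wy":0,"wz":0},{"grip":-1,"tx":0,"ty":0,"tz":0,"wx":0,"wy":0,"wz":0}]}}

```text
t: 18.55
eef_pos: [563.9, 189.4, 141.3]
tool_rot: [0.0, 0.999, -0.035, -0.0]
contact_force: [-0.5, 0.6, -0.4]
opening: 0.1
```

Call:
{"method": "step_arm", "body": {"increments": [{"grip":-1,"tx":0,"ty":-1,"tz":0,"wx":0,"wy":0,"wz":0},{"grip":-1,"tx":0,"ty":0,"tz":0,"wx":0,"wy":0,"wz":0}]}}

```text
t: 18.75
eef_pos: [563.9, 190.4, 141.3]
tool_rot: [0.0, 0.999, -0.035, -0.0]
contact_force: [-0.1, -0.9, -0.4]
opening: -0.2
```

Call:
{"method": "step_arm", "body": {"increments": [{"grip":-1,"tx":0,"ty":-1,"tz":0,"wx":0,"wy":0,"wz":0},{"grip":-1,"tx":0,"ty":0,"tz":0,"wx":0,"wy":0,"wz":0}]}}

```text
t: 18.95
eef_pos: [564.0, 191.2, 141.3]
tool_rot: [0.0, 0.999, -0.035, -0.0]
contact_force: [-0.2, -4.0, 0.5]
opening: 0.1
```

Call:
{"method": "step_arm", "body": {"increments": [{"grip":-1,"tx":0,"ty":-1,"tz":0,"wx":0,"wy":0,"wz":0},{"grip":-1,"tx":0,"ty":0,"tz":0,"wx":0,"wy":0,"wz":0}]}}

```text
t: 19.15
eef_pos: [564.0, 191.2, 141.3]
tool_rot: [0.001, 0.999, -0.035, -0.0]
contact_force: [-2.2, -11.5, 2.8]
opening: -0.1
```

```bash
cat >> h.py <<'E'
def front(tag):
    plan();f=grab("scene",tag);g=grab("top",tag)
    th=np.radians(86.1);ex=np.array([np.cos(th),np.sin(th)]);ey=np.array([-ex[1],ex[0]])
    for n,F in(("top",g),("scene",f)):
        C=cloud(F);d=(C[...,:2]-[573,352.6])@np.c_[ex,ey]
        s=(C[...,2]>135)&(C[...,2]<168)&(abs(d[...,1])<98)&(d[...,0]<-120)&(d[...,0]>-175)&((abs(d[...,1])>55))
        print(n,"face",s.sum(),np.percentile(d[s][:,0],[10,50,90]).round(1) if s.sum() else "")
        s=(C[...,2]>168)&(C[...,2]<179)&(abs(d[...,1])<95)&(d[...,0]<-100)&(d[...,0]>-175)&(abs(d[...,1])>45)
        print("  top edge front",np.percentile(d[s][:,0],[1,3,10]).round(1) if s.sum() else "",s.sum())
    return f,g
E
python3 - <<'E'
from h import *
front("7")
E
```

```text
now [564.  191.2 141.3] yaw -4.0 tilt [-0.001 -0.002] F [ -2.2 -11.5   2.8] open -0.1 t 19.15
top face 2 [-144.3 -139.9 -135.5]
  top edge front [-143.5 -142.8 -138.2] 306
scene face 193 [-152.  -148.8 -144. ]
  top edge front [-152.6 -151.  -147.2] 189
```

The stop shows as 11.5 N with no further travel, at the predicted position. I'll back off and look.

Call:
{"method": "step_arm", "body": {"increments": [{"grip":-1,"tx":0,"ty":10,"tz":0,"wx":0,"wy":0,"wz":0},{"grip":-1,"tx":0,"ty":40,"tz":0,"wx":0,"wy":0,"wz":0},{"grip":-1,"tx":0,"ty":45,"tz":0,"wx":0,"wy":0,"wz":0},{"grip":-1,"tx":0,"ty":45,"tz":-45,"wx":0,"wy":0,"wz":0},{"grip":-1,"tx":-40,"ty":0,"tz":-30,"wx":0,"wy":0,"wz":0},{"grip":-1,"tx":-45,"ty":0,"tz":0,"wx":0,"wy":0,"wz":0},{"grip":-1,"tx":-20,"ty":0,"tz":0,"wx":0,"wy":0,"wz":0},{"grip":-1,"tx":0,"ty":0,"tz":0,"wx":0,"wy":0,"wz":0}]}}

```text
t: 20.05
eef_pos: [448.4, 69.7, 207.4]
tool_rot: [-0.0, 0.999, -0.035, 0.001]
contact_force: [0.2, 0.4, 0.5]
opening: 0.2
```

```bash
python3 - <<'E'
from h import *
f,g=front("8")
cv2.imwrite("pics/c9.png",cv2.resize(f["frame"],(800,500))[:,:,::-1])
f0,g0=load("scene","0"),load("top","0")
d=cv2.absdiff(g["frame"],g0["frame"]).max(2)>50
k,l,st,ce=cv2.connectedComponentsWithStats(cv2.morphologyEx(d.astype(np.uint8),cv2.MORPH_OPEN,np.ones((2,2))))
print([s.tolist() for s in st[1:] if s[4]>15])
E
```

```text
now [448.4  69.7 207.4] yaw -4.0 tilt [0.002 0.   ] F [0.2 0.4 0.5] open 0.2 t 20.05
top face 50 [-149.9 -149.2 -148.4]
  top edge front [-149.3 -148.4 -144.8] 377
scene face 188 [-151.7 -148.9 -144.6]
  top edge front [-151.8 -150.3 -145.9] 281
[[225, 163, 51, 10, 282], [276, 163, 12, 57, 314], [362, 173, 17, 16, 169], [305, 179, 16, 15, 81], [199, 185, 81, 165, 5257], [214, 187, 5, 17, 51], [311, 190, 4, 5, 16], [178, 205, 63, 195, 4255], [303, 232, 9, 17, 117], [347, 237, 48, 24, 962], [192, 248, 35, 77, 918], [382, 289, 18, 23, 270], [267, 306, 5, 7, 26], [260, 315, 11, 46, 175], [194, 327, 33, 18, 451], [227, 329, 14, 5, 46], [18, 331, 58, 69, 2470], [2, 332, 14, 7, 39], [191, 336, 5, 8, 18], [274, 359, 25, 6, 91], [307, 361, 19, 13, 129], [262, 365, 5, 7, 23], [311, 371, 8, 9, 36], [265, 374, 45, 26, 388], [302, 382, 19, 12, 155], [0, 392, 16, 8, 75], [323, 393, 5, 7, 26]]
```

View pics/c9.png

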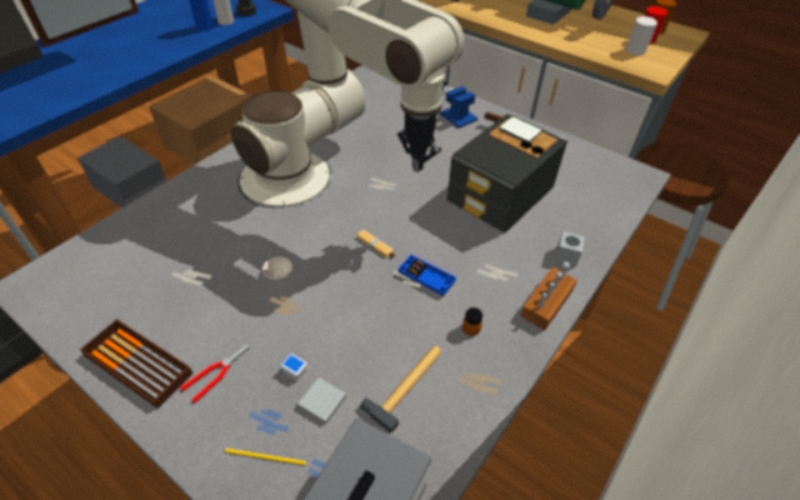

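The drawer is flush: its face is 149 mm before the cabinet origin, which matches 135 + 14. The bystanders are in place, and the differences at the dish and clamp are only the arm's shadow. The arm is clear, so I'm handing in.

```bash
python3 -c "
from cell import *
print(sign_off())"
```

```text
the job is handed in; nothing more can be done
None
```

I put the yellow box in the job tray's bay, stacked the tray on the one in the drawer, slid the drawer shut and handed the job in at about 20 s of the 64 s. The hand-in gives no verdict.

- **Tray and box, checked before shutting:** the tray's centre was about 0.6 mm off the base tray's, square and level, with its rim at about z 136 mm as expected with the pins home. The box stood upright in the bay at tray x of about 19 mm, with its top at z 157 mm as expected. I could not look at either again once the drawer was shut.
- **Drawer:** it met its stop at 11.5 N. Afterwards the front face was 149 mm before the cabinet's origin, which matches fully shut. The arm was clear of everything.
- **Other things on the bench:** in the last scene picture all looked in place. The before/after comparison flagged spots at the dish and ring clamp. I put those down to the arm's shadow and did not measure them.
- **Small disagreements:** camera and arm positions differed by 1–2 mm when I lined up the tray. The first move calls were refused because I left out zero fields, and nothing moved then.

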